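# Snap the preamp board into the guitar

### The arm

A 6-joint arm with a two-finger parallel gripper is mounted at the origin on the work surface. World frame = base frame: x ahead of the robot, y to its left, z up, the work surface at z = 0. Lengths are in mm, angles in rad, forces in N, time in s.
With the tool pointing down it reaches from about 400 to 925 mm from the base axis. Payload 12.5 kg.
Tool frame: the origin (TCP) lies at the very end of the fingers, on their centre line; the grasp point (between the pads) lies grip_depth behind it (grip_depth is the distance from the TCP to the grasp point, in mm); z points along the fingers, y is the line along which they close (so a half turn about z gives the same grasp; the last joint's range is limited). The gripper opens to 95 mm and grips with 3 to 60 N. Pads are 20 mm wide; open, the fingers measure 119 mm over their backs; the gripper's body (75 mm by 180 mm) begins 59 mm behind the grasp point.
Start: joints at [-1.328, 0.491, 1.559, -0, 1.092, -0.106], TCP at [213.63, -587.375, 214.661] pointing down, gripper open.
Joint ranges: [-3.1, 3.1], [-0.84, 2.19], [0.05, 2.79], [-1.13, 4.28], [0.06, 2.93], [-2.69, 2.69]. Speed limits (rad/s): [2.22, 2.22, 2.79, 3.14, 3.14, 3.14].

### API

Orientations are given as [roll, pitch, yaw] about the fixed x, y, z axes, in that order (R = Rz(yaw) Ry(pitch) Rx(roll)).
In Python, from cell import state, read_camera, job_done, grip_depth gives the robot as it stands.
- The arm moves only by the tool drive_tool, never from a script. Its argument "targets" is a list of rows, each an object with "jaw": the opening, from 0 (shut) to 1 (fully open); "travel": the shift along the tool's x, y, z in m, a list of three; "twist": the turn about the tool's z in rad. In form: [{"jaw": jaw, "travel": [tx, ty, tz], "twist": twist}, ...]. A call has 1 to 8 rows; each row is the pose to reach, as a shift and turn from the pose commanded when the call began, along the tool's axes at that moment; what a row does not reach only later rows make up. A row lasts 1/12 s, in which the tool goes at most 41.7 mm and 7.16 degrees, less where a joint would pass 70% of its speed; a pose out of reach is approached as far as the arm can. A call with a gripper value outside its range is refused whole. The fingers move at their own pace and stop on an object; the grip force is fixed at half the most. Time passes only in rows, so rows that repeat a pose let the fingers close. It gives the time, the measured TCP pose, the force, the opening and the grip force at its end, in the units of the state.
- state(): the state, without advancing time (a new reading comes with each control period).
- read_camera(name): name is "scene" or "side" or "wrist"; returns a dict with "frame" (400x640x3 uint8, red, green, blue), "fx", "fy", "cx", "cy" (pixels), "R" (3x3) and "t" (3): a world point X has camera coordinates R X + t. Camera axes: x right, y down, z forward; pixel columns grow to the right and rows downward; lengths in mm; the calibration is good to about 2 mm. A picture is of the moment at which its call begins. There is no depth.
- job_done(): hands the job in; it is judged then, once.
The state is a dict: "t": time; "joints": joint angles; "qvel": joint speeds; "tau": joint torques, N m; "eef_pos": TCP position; "tcp_rot": TCP orientation; "ft_force": force on the tool from outside, world axes, zero at the start; "moment": the same for the moment, N m; "opening": opening from 0.0 (shut) to 1.0 (fully open); "grip_force": force on a finger pad.
Only numpy, scipy, OpenCV 4.12 (cv2) and the standard library are available. Lean on these libraries where they do the work, as an engineer would, in place of code of your own. Each camera call takes 0.05 s, during which the arm holds its last target. There are 200 camera calls.

### The job

Fit the loose preamp board into the open cavity in the guitar's back: set its four holes over the four snap standoffs, the closer pair of holes towards the neck, and press it down, keeping it level, until all four have clicked through and hold it. Then let go, and leave the other things on the bench where they are.

Things in the scene. Friction and masses are not known exactly. Their poses are not given: they have to be found in the camera images.
- guitar: Small electric guitar, dark wood, fixed face down on a cork pad, back up. Origin on the bench below the centre of the cavity in its back; +x towards the neck, z up. Body about 320 (x) by 270 mm, its flat back 52 mm above the bench; the lower neck and headstock run to x = +540 mm. Four white snap standoffs stand in the cavity; the pair at the neck end is closer together (44 mm) than the tail pair (72 mm).
- cavity (a point): Centre of the cavity floor, 28 mm above the bench. The cavity is an open rectangular pocket, 160 mm (guitar x) by 130 mm (y), 24 mm deep. Standoffs at guitar x, y (mm) = (-54, +36), (-54, -36), (+54, +22), (+54, -22). Nothing else in it is over 5 mm high.
- board: Loose green circuit board, 130 (x) by 92 (y) by 3 mm, about 110 g, lying flat on the bench, parts up. Origin at the centre of its underside, z up. Four 10 mm through holes at x, y (mm) = (-54, +36), (-54, -36), (+54, +22), (+54, -22): fits one way round, the closer pair (end with a white connector 8 mm high) towards the neck; its axes then agree with the guitar's. Starts turned less than 60 degrees from the guitar.
- battery_box (a point): Centre of the top of the black battery box fixed on the middle of the board, 31 mm above the board's underside: the handle to grip, 54 mm (x) long, 32 mm (y) wide, 28 mm high. Grip it across y. The other parts on the board are under 10 mm high and at least 25 mm from the box's middle, near the ends and corners.
- post0 (a point): Standoff 0 (wide end, left): point on its axis at its 16 mm wide shoulder, where the board's underside shall rest, 36 mm above the bench. Above it a 7 mm post, tapered over its last 5 mm to a 3 mm tip 15 mm above the shoulder. A spring tongue juts from it away from the neck to 8 mm from the axis: flat underside 4.5 mm, sloping top 5.5 to 12.6 mm above the shoulder.
- post1 (a point): Standoff 1 (wide end, right): point on its axis at its 16 mm wide shoulder, where the board's underside shall rest, 36 mm above the bench. Above it a 7 mm post, tapered over its last 5 mm to a 3 mm tip 15 mm above the shoulder. A spring tongue juts from it away from the neck to 8 mm from the axis: flat underside 4.5 mm, sloping top 5.5 to 12.6 mm above the shoulder.
- post2 (a point): Standoff 2 (narrow end, left): point on its axis at its 16 mm wide shoulder, where the board's underside shall rest, 36 mm above the bench. Above it a 7 mm post, tapered over its last 5 mm to a 3 mm tip 15 mm above the shoulder. A spring tongue juts from it towards the neck to 8 mm from the axis: flat underside 4.5 mm, sloping top 5.5 to 12.6 mm above the shoulder.
- post3 (a point): Standoff 3 (narrow end, right): point on its axis at its 16 mm wide shoulder, where the board's underside shall rest, 36 mm above the bench. Above it a 7 mm post, tapered over its last 5 mm to a 3 mm tip 15 mm above the shoulder. A spring tongue juts from it towards the neck to 8 mm from the axis: flat underside 4.5 mm, sloping top 5.5 to 12.6 mm above the shoulder.
- hole0 (a point): Centre of the board's hole 0 (wide end, left) at the underside; belongs over standoff 0. Axes as the board's.
- hole1 (a point): Centre of the board's hole 1 (wide end, right) at the underside; belongs over standoff 1. Axes as the board's.
- hole2 (a point): Centre of the board's hole 2 (narrow end, left) at the underside; belongs over standoff 2. Axes as the board's.
- hole3 (a point): Centre of the board's hole 3 (narrow end, right) at the underside; belongs over standoff 3. Axes as the board's.
- snap0 (a joint): Spring tongue of standoff 0: 0 m = out, to 0.005 = pushed into the post. The board going down pushes it in about 3 mm; once the board is below it, it springs out and holds the board (1.5 mm play). One standoff takes about 2 to 4 N, four together 10 to 15 N.
- snap1 (a joint): Spring tongue of standoff 1: 0 m = out, to 0.005 = pushed into the post. The board going down pushes it in about 3 mm; once the board is below it, it springs out and holds the board (1.5 mm play). One standoff takes about 2 to 4 N, four together 10 to 15 N.
- snap2 (a joint): Spring tongue of standoff 2: 0 m = out, to 0.005 = pushed into the post. The board going down pushes it in about 3 mm; once the board is below it, it springs out and holds the board (1.5 mm play). One standoff takes about 2 to 4 N, four together 10 to 15 N.
- snap3 (a joint): Spring tongue of standoff 3: 0 m = out, to 0.005 = pushed into the post. The board going down pushes it in about 3 mm; once the board is below it, it springs out and holds the board (1.5 mm play). One standoff takes about 2 to 4 N, four together 10 to 15 N.
- flask: Dark steel flask, 66 mm wide, 195 mm tall, a bystander. Origin at the middle of its underside, z up.
- phone: Black phone lying flat, 150 x 73 x 9 mm, a bystander. Origin at the middle of its underside, x along it.
- glue_jar: Amber glue jar, 56 mm wide, 65 mm tall, a bystander. Origin at the middle of its underside, z up.
- screwdriver: Screwdriver with a wooden handle, lying, 190 mm long, a bystander. Origin at the middle of its underside, x along it.
There are look-alikes about, which are no part of the job. What is meant by the board is not blue or yellow, and is the smaller of those in its own colour.

How it is judged:
By the outcome, as a careful person would: the job done as asked, in the order asked, and still so for the second after the job is handed in, with the robot touching nothing.
It also fails if it takes over 38 s, if anything falls off the work surface, if the arm or the gripper's body presses on something with over 40 N, if the wrist force passes 120 N, or if a joint passes its speed limit or range.

## Working session

There is one attempt and no reset: what is moved stays moved. The work goes in short steps, Python scripts to look and compute and a tool call to move; the robot and the scene stay as the last step left them, time stands still between calls to the robot, and variables do not carry over. Pictures are saved under pics/ and viewed, at most 10 in all, crops included, and the job is handed in when it is done.

Besides the shell and the picture viewer there is one more tool, called as a command line: name --argument value ..., lists and objects as JSON in quotes. drive_tool: Moves the arm, as the interface text tells. Its arguments: {"type":"object","properties":{"targets":{"type":"array"}},"required":["targets"]}

```bash
mkdir -p pics; ls
python3 - <<'E'
from cell import *
import cv2,pickle
print(state(),grip_depth)
for n in("scene","side","wrist"):
    d=read_camera(n); pickle.dump(d,open(f"pics/{n}0.pkl","wb"))
    print(n,d["fx"],d["fy"],d["cx"],d["cy"],d["R"],d["t"])
    cv2.imwrite(f"pics/{n}0.png",cv2.resize(d["frame"][:,:,::-1],(800,500),interpolation=cv2.INTER_CUBIC))
E
```

```text
pics
{'t': 0.0, 'joints': array([-1.32756357e+00,  4.91565572e-01,  1.55947675e+00, -6.69816117e-07,
        1.09167134e+00, -1.05596163e-01]), 'qvel': array([-1.19064819e-03,  2.69904717e-04, -6.44949386e-05,  1.96551047e-05,
       -2.02363306e-04,  9.53475797e-04]), 'tau': array([ 1.90132843e-03, -6.12634563e+01, -2.58178407e+01,  6.92537846e-02,
        4.83192690e-02, -1.21716175e-04]), 'eef_pos': array([ 213.58639048, -587.10619544,  214.0486048 ]), 'tcp_rot': array([-3.14047782e+00, -1.17564386e-04,  3.48829161e-01]), 'ft_force': array([ 0.80798187, -0.42002863, -0.08028089]), 'moment': array([-0.05495179, -0.02203376,  0.00428073]), 'grip_force': 0.0, 'opening': 1.0020186354221028} 18.8
scene 382.79361938990894 382.79361938990894 319.3544292173717 201.27848256971936 [[ 0.48360181  0.87518552 -0.01340133]
 [ 0.66624328 -0.37799    -0.64284014]
 [-0.56766995  0.30195011 -0.76588312]] [-441.55233627 -257.46342878 1220.46994814]
side 465.5041474414672 465.5041474414672 328.8830084200931 204.82197429254055 [[-0.99605822 -0.08809701  0.01034102]
 [-0.07371553  0.75728521 -0.64891073]
 [ 0.04933599 -0.64711516 -0.76079428]] [ 588.82231131  -51.18421595 1571.10514085]
wrist 342.30908365570497 342.30908365570497 323.8338056935887 194.34587823863205 [[ 0.34231859 -0.93958173 -0.00203763]
 [-0.90799489 -0.33136657  0.25640101]
 [-0.24158491 -0.08592068 -0.96656835]] [-624.59977486  -29.61648575  390.06603063]
```

View pics/scene0.png

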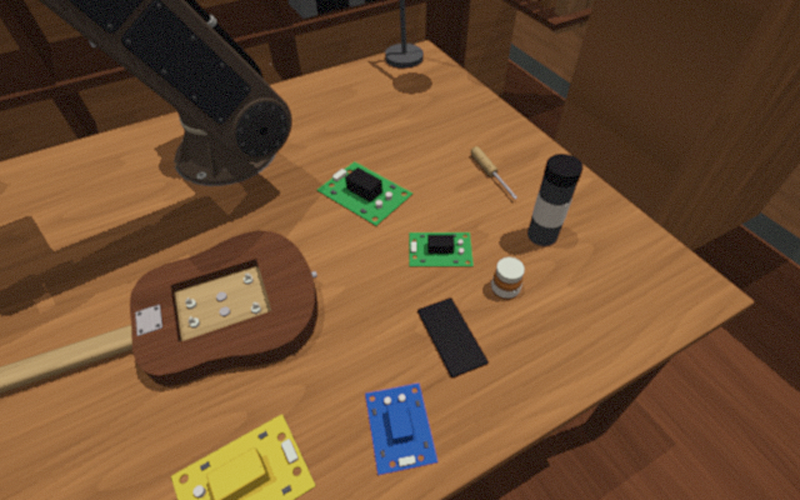

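View pics/side0.png

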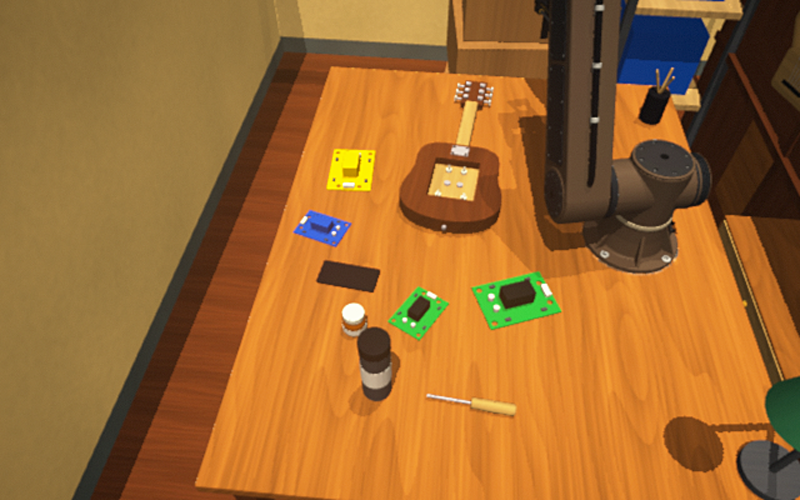

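The target is the smaller green board: scene (440,249), side (419,313). The cavity is at scene (222,305), side (454,180). I'll enlarge both.

Run:
```python
import cv2,pickle,numpy as np
a=pickle.load(open("pics/scene0.pkl","rb"))["frame"][:,:,::-1]
b=pickle.load(open("pics/side0.pkl","rb"))["frame"][:,:,::-1]
# scene crops: cavity x130-230,y205-280 ; board x320-385,y180-220
c=[(a,130,205,100,75),(a,320,175,64,48),(b,330,120,64,48),(b,305,225,64,48)]
t=[cv2.resize(i[y:y+h,x:x+w],(400,300),interpolation=cv2.INTER_CUBIC) for i,x,y,w,h in c]
cv2.imwrite("pics/crop0.png",np.vstack([np.hstack(t[:2]),np.hstack(t[2:])]))
```

```text
(no output)
```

View pics/crop0.png

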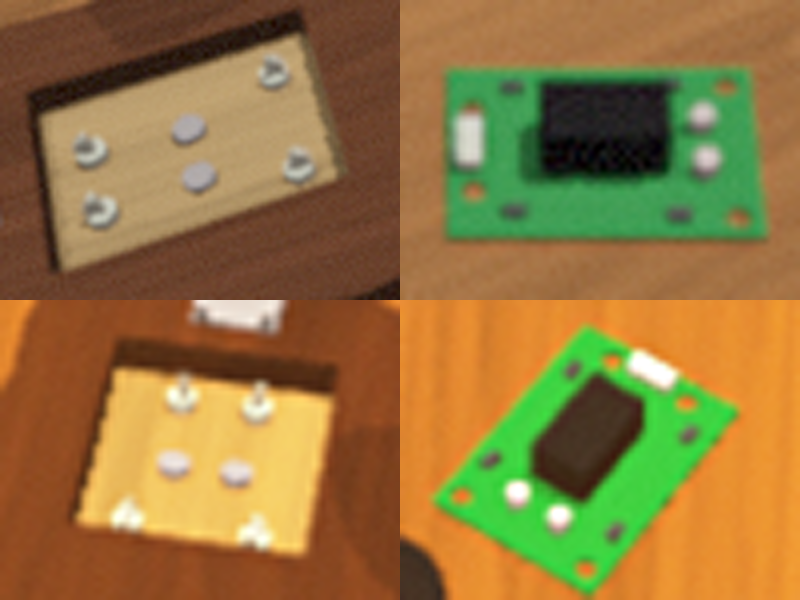

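```bash
cat > h.py <<'E'
import numpy as np,pickle
from scipy.optimize import least_squares
def proj(c,X):
    p=np.atleast_2d(X)@c["R"].T+c["t"]; return p[:,:2]/p[:,2:]*c["fx"]+[c["cx"],c["cy"]]
def wpt(l,p):
    l=np.atleast_2d(l); c,s=np.cos(p[2]),np.sin(p[2])
    return np.c_[p[0]+c*l[:,0]-s*l[:,1],p[1]+s*l[:,0]+c*l[:,1],l[:,2]]
def fit(obs,p0):  # obs: (cam,local pts,pixels)
    f=lambda p:np.vstack([proj(c,wpt(l,p))-u for c,l,u in obs]).ravel()
    r=least_squares(f,p0,x_scale=[100,100,1],loss="soft_l1"); return r.x,r.fun.reshape(-1,2).round(1)
HOLES=np.array([(-54,36),(-54,-36),(54,22),(54,-22)],float)
z=lambda a,h:np.c_[np.array(a,float),np.full(len(a),float(h))]
E
python3 - <<'E'
from h import *
A=pickle.load(open("pics/scene0.pkl","rb"));B=pickle.load(open("pics/side0.pkl","rb"))
cr=lambda u,k,ox,oy,px,py:(np.array(u,float)-[ox,oy]+.5)/k-.5+[px,py]
C=[(65,-46),(-65,-46),(-65,46),(65,46)]
ba=cr([(446,68),(752,68),(768,238),(446,238),(739,217),(727,87),(474,192)],6.25,400,0,320,175)
bb=cr([(739,410),(591,595),(436,500),(586,326),(461,497),(586,568),(612,362),(686,402)],6.25,400,300,305,225)
oa=(A,z(C+[tuple(h) for h in HOLES[:3]],3),ba); ob=(B,z(C+[tuple(h) for h in HOLES],3),bb)
for o in([oa],[ob],[oa,ob]):
    p,r=fit(o,[700,300,-1]);print("board",p.round(3),abs(r).mean())
C=[(80,65),(80,-65),(-80,-65),(-80,65)]
ga=cr([(60,272),(30,95),(300,10),(345,178)],4,0,0,130,205); gb=cr([(118,340),(337,367),(305,555),(76,523)],6.25,0,300,330,120)
pa=cr([(298,167),(273,73),(100,212),(90,152)],4,0,0,130,205); pb=cr([(127,518),(255,540),(183,400),(258,408)],6.25,0,300,330,120)
for n,o in {"rimA":[(A,z(C,52),ga)],"rimB":[(B,z(C,52),gb)],"poA":[(A,z(HOLES,37),pa)],"poB":[(B,z(HOLES,37),pb)],"all":[(A,z(C,52),ga),(B,z(C,52),gb),(A,z(HOLES,37),pa),(B,z(HOLES,37),pb)]}.items():
    p,r=fit(o,[500,-300,-1.5]);print(n,p.round(3),abs(r).mean(),r.tolist())
E
```

```text
board [548.61  298.663  -2.09 ] 0.13571428571428573
board [547.168 300.608  -2.087] 0.19375
board [547.725 299.555  -2.089] 0.2666666666666666
rimA [ 485.955 -132.906   -1.681] 0.9500000000000001 [[-2.0, 1.3], [-0.6, -0.5], [0.7, -0.4], [1.7, -0.4]]
rimB [ 482.508 -130.969   -1.664] 0.2875 [[-0.2, -0.3], [0.3, -0.1], [0.5, 0.1], [-0.6, 0.2]]
poA [ 485.985 -134.266   -1.676] 0.07500000000000001 [[0.1, -0.0], [0.0, 0.1], [-0.1, 0.1], [-0.1, -0.1]]
poB [ 483.186 -129.034   -1.688] 0.1 [[-0.0, 0.3], [-0.0, -0.1], [0.0, -0.3], [0.0, 0.1]]
all [ 484.559 -133.25    -1.678] 0.640625 [[-2.2, 0.9], [-0.9, -0.7], [0.3, -0.8], [1.4, -0.9], [-0.4, -0.9], [0.0, -0.4], [-0.5, -0.2], [-1.4, -0.5], [0.3, -0.7], [0.3, -0.5], [0.2, -0.6], [0.2, -0.8], [-0.2, -0.4], [-0.2, -1.0], [-0.5, -1.1], [-0.4, -0.7]]
```

```bash
cat >> h.py <<'E'
def tr(cur,yaw,tgt,tyaw):
    d=np.array(tgt,float)-cur; c,s=np.cos(yaw),np.sin(yaw)
    w=-(tyaw-yaw); return (np.array([c*d[0]+s*d[1], s*d[0]-c*d[1], -d[2]])/1000).round(4).tolist(), round((w+np.pi)%(2*np.pi)-np.pi,4)
def ray(c,u,h):
    d=c["R"].T@[(u[0]-c["cx"])/c["fx"],(u[1]-c["cy"])/c["fx"],1]; o=-c["R"].T@c["t"]
    return (o+d*(h-o[2])/d[2]).round(0)
E
python3 - <<'E'
from h import *
A=pickle.load(open("pics/scene0.pkl","rb"));B=pickle.load(open("pics/side0.pkl","rb"));W=pickle.load(open("pics/wrist0.pkl","rb"))
print("flask",ray(A,(545/1.25,238/1.25),0),ray(A,(564/1.25,165/1.25),195),"jar",ray(A,(510/1.25,267/1.25),65))
print("wristcam",-W["R"].T@W["t"])
c=(213.63,-587.375,214.661);y=.3488
for t in [(500,-200,215),(548,300,150)]: print(tr(c,y,t,1.0525))
E
```

```text
flask [632. 509.   0.] [625. 504. 195.] jar [694. 356.  65.]
wristcam [ 281.15455923 -563.16171578  383.34647375]
([0.4015, -0.2662, -0.0003], -0.7037)
([0.6175, -0.7197, 0.0647], -0.7037)
```

drive_tool --targets '[{"jaw":0.6,"travel":[0.4015,-0.2662,0],"twist":-0.7037},{"jaw":0.6,"travel":[0.4015,-0.2662,0],"twist":-0.7037},{"jaw":0.6,"travel":[0.4015,-0.2662,0],"twist":-0.7037},{"jaw":0.6,"travel":[0.4015,-0.2662,0],"twist":-0.7037},{"jaw":0.6,"travel":[0.4015,-0.2662,0],"twist":-0.7037},{"jaw":0.6,"travel":[0.4015,-0.2662,0],"twist":-0.7037},{"jaw":0.6,"travel":[0.4015,-0.2662,0],"twist":-0.7037},{"jaw":0.6,"travel":[0.4015,-0.2662,0],"twist":-0.7037}]'

```text
t: 0.82
eef_pos: [412.5, -317.5, 214.6]
tcp_rot: [3.142, 0.0, 1.053]
ft_force: [1.0, -0.9, -0.0]
opening: 0.602
grip_force: 0.0
```

Run:
```python
from h import *
print(tr((412.5,-317.5,214.6),1.0525,(548,300,150),1.0525))
```

```text
([0.6035, -0.1882, 0.0646], 0.0)
```

drive_tool --targets '[{"jaw":0.6,"travel":[0.6035,-0.1882,0.0646],"twist":0},{"jaw":0.6,"travel":[0.6035,-0.1882,0.0646],"twist":0},{"jaw":0.6,"travel":[0.6035,-0.1882,0.0646],"twist":0},{"jaw":0.6,"travel":[0.6035,-0.1882,0.0646],"twist":0},{"jaw":0.6,"travel":[0.6035,-0.1882,0.0646],"twist":0},{"jaw":0.6,"travel":[0.6035,-0.1882,0.0646],"twist":0},{"jaw":0.6,"travel":[0.6035,-0.1882,0.0646],"twist":0},{"jaw":0.6,"travel":[0.6035,-0.1882,0.0646],"twist":0}]'

```text
t: 1.48
eef_pos: [482.8, 6.6, 180.6]
tcp_rot: [3.141, 0.0, 1.052]
ft_force: [1.1, -0.5, -0.2]
opening: 0.601
grip_force: 0.0
```

Run:
```python
from h import *
from cell import *
p=state()["eef_pos"];print(p)
print(tr(p,1.0525,(548,300,150),1.0525))
```

```text
[482.79839322   6.63375401 180.57896089]
([0.2871, -0.0887, 0.0306], 0.0)
```

drive_tool --targets '[{"jaw":0.6,"travel":[0.287,-0.0887,0.03],"twist":0},{"jaw":0.6,"travel":[0.287,-0.0887,0.03],"twist":0},{"jaw":0.6,"travel":[0.287,-0.0887,0.03],"twist":0},{"jaw":0.6,"travel":[0.287,-0.0887,0.03],"twist":0},{"jaw":0.6,"travel":[0.287,-0.0887,0.03],"twist":0},{"jaw":0.6,"travel":[0.287,-0.0887,0.03],"twist":0},{"jaw":0.6,"travel":[0.287,-0.0887,0.03],"twist":0},{"jaw":0.6,"travel":[0.287,-0.0887,0.03],"twist":0}]'

```text
t: 2.15
eef_pos: [548.2, 302.7, 149.7]
tcp_rot: [-3.141, -0.001, 1.055]
ft_force: [-0.5, -0.2, -0.6]
opening: 0.599
grip_force: 0.0
```

drive_tool --targets '[{"jaw":0.6,"travel":[0,0,0],"twist":0},{"jaw":0.6,"travel":[0,0,0],"twist":0}]'

```text
t: 2.32
eef_pos: [547.4, 297.7, 150.2]
tcp_rot: [-3.141, 0.001, 1.054]
ft_force: [-0.3, -0.5, -0.4]
opening: 0.602
grip_force: 0.0
```

Run:
```python
from h import *
from cell import *
import cv2
print(state()["eef_pos"],state()["tcp_rot"])
d=read_camera("wrist");pickle.dump(d,open("pics/wrist1.pkl","wb"))
cv2.imwrite("pics/wrist1.png",cv2.resize(d["frame"][:,:,::-1],(800,500),interpolation=cv2.INTER_CUBIC))
B=z([(65,-46),(-65,-46),(-65,46),(65,46)],3); print((proj(d,wpt(B,(547.7,299.6,-2.089)))*1.25).round())
```

```text
[547.44640923 297.69662911 150.15075097] [-3.14102293e+00  1.20296755e-03  1.05368260e+00]
[[346. 305.]
 [340. 136.]
 [468. 136.]
 [462. 305.]]
```

View pics/wrist1.png

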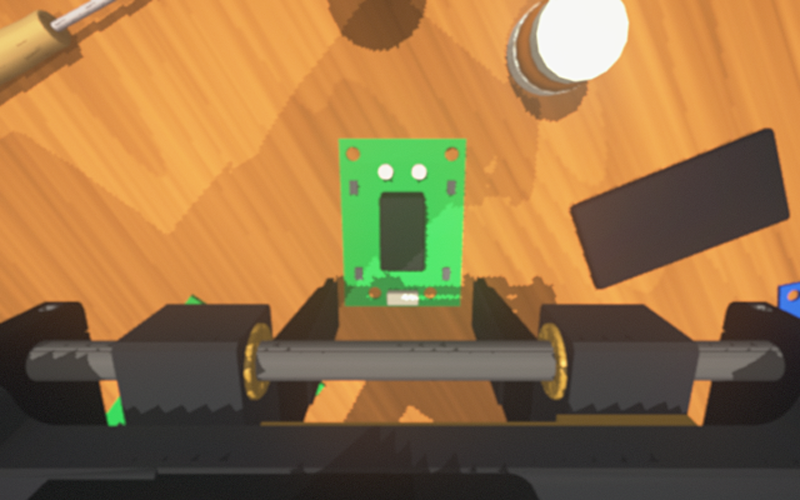

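Wrist view: board corners at (338,139), (465,139), (461,305), (345,305), and wide holes at (353,153), (452,153). These lie within about 3 px of the prediction.

Run:
```python
from h import *
from cell import *
d=pickle.load(open("pics/wrist1.pkl","rb"))
L=z([(-65,-46),(-65,46),(65,46),(65,-46),(-54,-36),(-54,36),(54,-22),(54,22)],3)
u=(np.array([(338,139),(465,139),(461,305),(345,305),(353,153),(452,153),(374,293),(430,293)])+.5)/1.25-.5
p,r=fit([(d,L,u)],[548,300,-2.09]);print(p,r.tolist())
s=state();print(s["eef_pos"],s["tcp_rot"],s["joints"])
```

```text
[545.98971001 299.5283745   -2.08579689] [[-0.1, -0.9], [0.9, -1.1], [-0.5, 0.7], [-0.2, 0.8], [-0.5, 0.3], [-0.2, 0.2], [0.5, -0.0], [0.3, -0.0]]
[547.60752114 296.91581222 150.5204824 ] [-3.14126193e+00  9.00998783e-04  1.05245182e+00] [ 3.90977728e-01  5.55342156e-01  1.63237488e+00 -3.58364322e-04
  9.54789773e-01  9.09529575e-01]
```

drive_tool --targets '[{"jaw":0.6,"travel":[0.0,0.0,0.03],"twist":0},{"jaw":0.6,"travel":[0.002,-0.001,0.06],"twist":0},{"jaw":0.6,"travel":[0.002,-0.001,0.09],"twist":0},{"jaw":0.6,"travel":[0.002,-0.001,0.115],"twist":0},{"jaw":0.6,"travel":[0.002,-0.001,0.13],"twist":0},{"jaw":0.6,"travel":[0.002,-0.001,0.134],"twist":0},{"jaw":0.6,"travel":[0.002,-0.001,0.134],"twist":0},{"jaw":0.6,"travel":[0.002,-0.001,0.134],"twist":0}]'

```text
t: 3.03
eef_pos: [548.7, 299.3, 17.8]
tcp_rot: [3.141, -0.001, 1.051]
ft_force: [0.8, 0.4, 0.2]
opening: 0.601
grip_force: 0.0
```

drive_tool --targets '[{"jaw":0.6,"travel":[-0.001,-0.001,0.006],"twist":0},{"jaw":0.6,"travel":[-0.001,-0.001,0.0105],"twist":0},{"jaw":0.6,"travel":[-0.001,-0.001,0.0105],"twist":0},{"jaw":0.2,"travel":[-0.001,-0.001,0.0105],"twist":0},{"jaw":0.2,"travel":[-0.001,-0.001,0.0105],"twist":0},{"jaw":0.2,"travel":[-0.001,-0.001,0.0105],"twist":0},{"jaw":0.2,"travel":[-0.001,-0.001,0.0105],"twist":0},{"jaw":0.2,"travel":[-0.001,-0.001,0.0105],"twist":0}]'

```text
t: 3.7
eef_pos: [546.8, 299.7, 6.4]
tcp_rot: [3.141, -0.0, 1.053]
ft_force: [-0.9, 0.3, 2.0]
opening: 0.331
grip_force: 30.0
```

drive_tool --targets '[{"jaw":0.2,"travel":[0,0,0],"twist":0},{"jaw":0.2,"travel":[0,0,0],"twist":0}]'

```text
t: 3.87
eef_pos: [546.8, 299.7, 6.3]
tcp_rot: [3.141, -0.0, 1.053]
ft_force: [-0.1, 0.3, 2.3]
opening: 0.332
grip_force: 30.0
```

Run:
```python
from h import *
c=(546.8,299.7,6.3)
for t in [(546.8,299.7,120),(484.5,-132,120)]: print(tr(c,1.053,t,1.465))
```

```text
([0.0, 0.0, -0.1137], -0.412)
([-0.4059, 0.1595, -0.1137], -0.412)
```

drive_tool --targets '[{"jaw":0.2,"travel":[0,0,-0.02],"twist":0},{"jaw":0.2,"travel":[0,0,-0.06],"twist":0},{"jaw":0.2,"travel":[-0.02,0.008,-0.09],"twist":-0.05},{"jaw":0.2,"travel":[-0.05,0.02,-0.1137],"twist":-0.1},{"jaw":0.2,"travel":[-0.085,0.033,-0.1137],"twist":-0.2},{"jaw":0.2,"travel":[-0.12,0.047,-0.1137],"twist":-0.3},{"jaw":0.2,"travel":[-0.155,0.061,-0.1137],"twist":-0.412},{"jaw":0.2,"travel":[-0.19,0.075,-0.1137],"twist":-0.412}]'

```text
t: 4.53
eef_pos: [517.1, 96.0, 120.1]
tcp_rot: [3.141, 0.0, 1.472]
ft_force: [1.1, -0.1, -1.7]
opening: 0.333
grip_force: 30.0
```

Run:
```python
from h import *
from cell import *
s=state();p=s["eef_pos"];print(p,s["tcp_rot"],s["opening"])
print(tr(p,s["tcp_rot"][2],(484.5,-132,120),1.465))
```

```text
[517.11606273  95.99239929 120.13439714] [3.14116178e+00 6.39673869e-05 1.47199155e+00] 0.33289504887798116
([-0.2301, -0.01, 0.0001], np.float64(0.007))
```

drive_tool --targets '[{"jaw":0.2,"travel":[-0.035,-0.0015,0],"twist":0},{"jaw":0.2,"travel":[-0.075,-0.003,0],"twist":0},{"jaw":0.2,"travel":[-0.115,-0.005,0],"twist":0},{"jaw":0.2,"travel":[-0.155,-0.007,0],"twist":0},{"jaw":0.2,"travel":[-0.19,-0.009,0],"twist":0},{"jaw":0.2,"travel":[-0.215,-0.01,0],"twist":0},{"jaw":0.2,"travel":[-0.22,-0.01,0],"twist":0},{"jaw":0.2,"travel":[-0.22,-0.01,0],"twist":0}]'

```text
t: 5.2
eef_pos: [484.2, -121.6, 119.9]
tcp_rot: [3.142, 0.0, 1.462]
ft_force: [0.1, 0.3, -0.8]
opening: 0.335
grip_force: 30.0
```

drive_tool --targets '[{"jaw":0.2,"travel":[0,0,0],"twist":0},{"jaw":0.2,"travel":[0,0,0],"twist":0},{"jaw":0.2,"travel":[0,0,0],"twist":0}]'

```text
t: 5.45
eef_pos: [484.6, -119.0, 119.9]
tcp_rot: [-3.141, -0.0, 1.466]
ft_force: [-0.8, 0.3, -0.6]
opening: 0.337
grip_force: 30.0
```

Run:
```python
from h import *
from cell import *
import cv2
s=state();print(s["eef_pos"],s["tcp_rot"],s["ft_force"])
t=[]
for n in("scene","side","wrist"):
    d=read_camera(n); d["s"]=s; pickle.dump(d,open(f"pics/{n}2.pkl","wb"))
    q=proj(d,(484,-132,115)).ravel().astype(int); print(n,q)
    if n!="wrist":
        x,y=q[0]-50,q[1]-60; print(x,y)
        t.append(cv2.resize(d["frame"][y:y+120,x:x+80,::-1],(400,600),interpolation=cv2.INTER_CUBIC))
cv2.imwrite("pics/c2.png",np.hstack(t))
```

```text
[ 484.61631082 -119.00646196  119.92409024] [-3.14147296e+00 -2.26800705e-05  1.46618758e+00] [-0.82802091  0.28480228 -0.57280476]
scene [167 220]
117 160
side [363 128]
313 68
wrist [325 260]
```

View pics/c2.png

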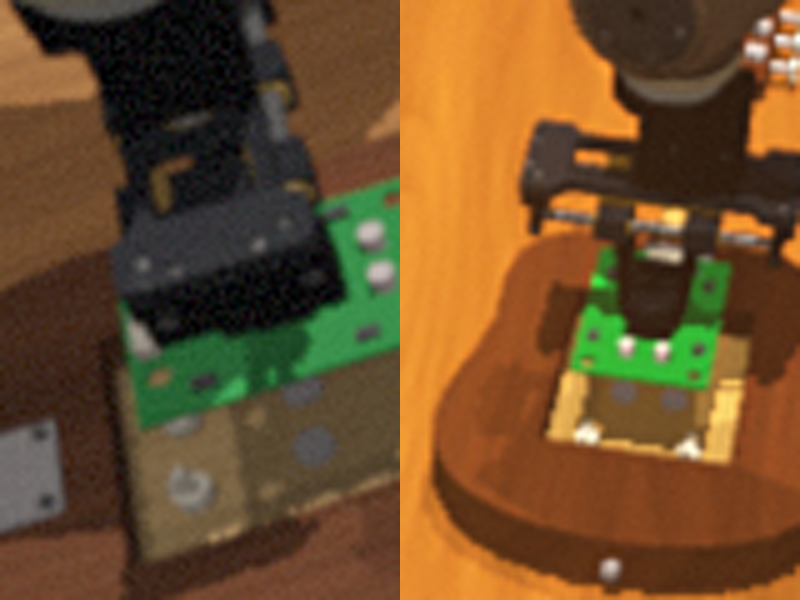

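drive_tool --targets '[{"jaw":0.2,"travel":[-0.0124,0.0013,0.02],"twist":0},{"jaw":0.2,"travel":[-0.0124,0.0013,0.04],"twist":0},{"jaw":0.2,"travel":[-0.0124,0.0013,0.05],"twist":0},{"jaw":0.2,"travel":[-0.0124,0.0013,0.05],"twist":0},{"jaw":0.2,"travel":[-0.0124,0.0013,0.05],"twist":0},{"jaw":0.2,"travel":[-0.0124,0.0013,0.05],"twist":0}]'

```text
t: 6.1
eef_pos: [484.8, -132.5, 70.6]
tcp_rot: [3.141, 0.0, 1.465]
ft_force: [-0.1, -0.4, -1.2]
opening: 0.339
grip_force: 30.0
```

Run:
```python
from h import *
from cell import *
import cv2
s=state();print(s["eef_pos"],s["tcp_rot"],s["ft_force"])
t=[]
for n,w,h in(("scene",100,75),("side",64,48)):
    d=read_camera(n); d["s"]=s
    q=proj(d,(484,-132,66)).ravel().round().astype(int)
    x,y=q[0]-w//2,q[1]-h//2;d["o"]=x,y; pickle.dump(d,open(f"pics/{n}3.pkl","wb")); print(n,x,y)
    t.append(cv2.resize(d["frame"][y:y+h,x:x+w,::-1],(400,300),interpolation=cv2.INTER_CUBIC))
d=read_camera("wrist");pickle.dump(d,open("pics/wrist3.pkl","wb"))
w=cv2.resize(d["frame"][100:400,120:520,::-1],(400,300))
cv2.imwrite("pics/c3.png",np.vstack([np.hstack(t),np.hstack([w,w*0])]))
```

```text
[ 484.82623565 -132.51758772   70.61628498] [3.14087644e+00 2.34261572e-04 1.46485985e+00] [-0.11696989 -0.41655135 -1.20036053]
scene 124 197
side 331 115
```

View pics/c3.png

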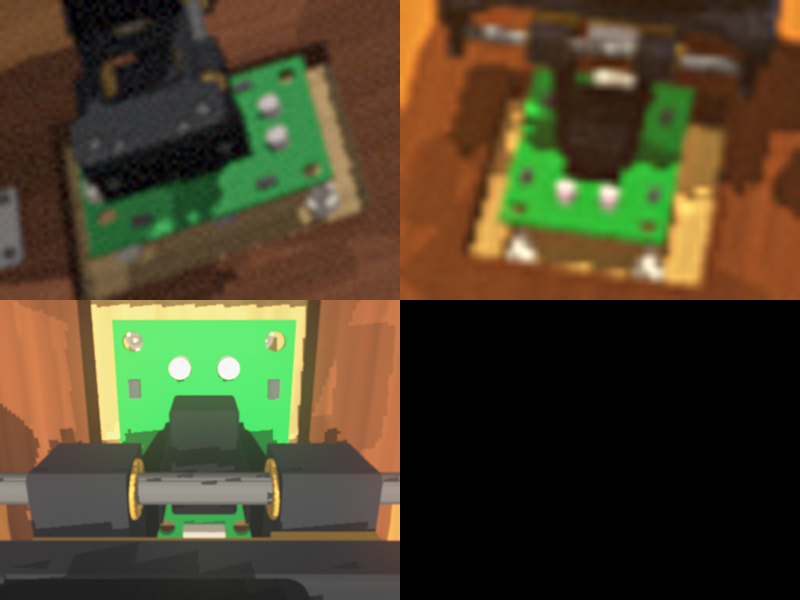

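The wrist view shows the standoff tips through both wide holes, at crop (133,341) and (275,341). I'll enlarge the hole areas.

Run:
```python
from h import *
import cv2
d=pickle.load(open("pics/wrist3.pkl","rb"));f=d["frame"][:,:,::-1]
k=lambda x,y,w,h:cv2.resize(f[y:y+h,x:x+w],(400,300),interpolation=cv2.INTER_CUBIC)
# top-left, top-right, bottom-left, bottom-right
cv2.imwrite("pics/c4.png",np.vstack([np.hstack([k(230,117,40,30),k(375,117,40,30)]),np.hstack([k(270,310,40,30),k(340,310,40,30)])]))
```

```text
(no output)
```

View pics/c4.png

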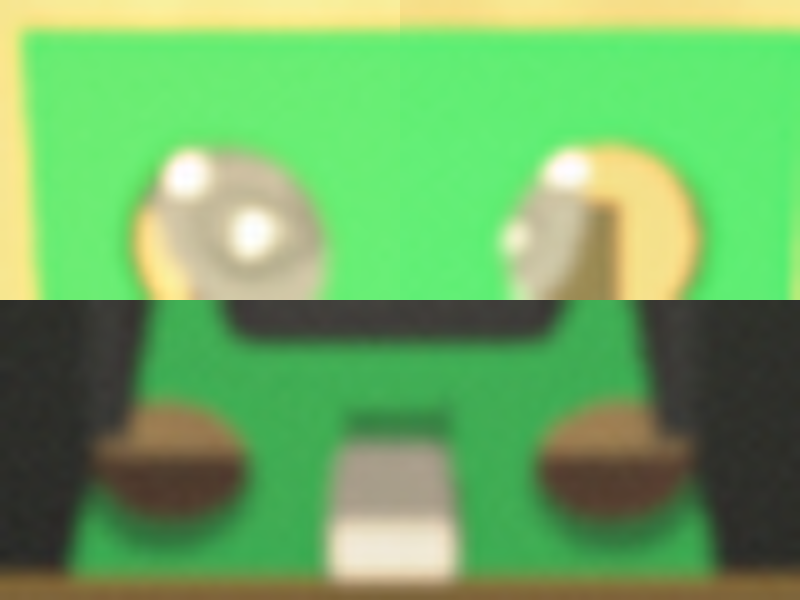

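```bash
cat > m.py <<'E'
from h import *
def comp(d,hp,tp,zb,idx=(0,1,2,3),zt=51):
    b,r1=fit([(d,z(HOLES[list(idx)],zb),np.array(hp))],[485,-132,-1.677])
    g,r2=fit([(d,z(HOLES[:2],zt),np.array(tp))],[485,-132,-1.677])
    print("board",b.round(3),r1.tolist(),"\nposts",g.round(3),r2.tolist()); e=g-b
    print("move",e.round(3)); return b,g
E
python3 - <<'E'
from m import *
d=pickle.load(open("pics/wrist3.pkl","rb"))
b,g=comp(d,[(394.55,140.5),(252.5,140.8),(361.1,325.5),(286.5,325.5)],[(391.35,133.35),(248.35,133.75)],67.3)
print(proj(d,wpt(z(HOLES[:2],36),g)), proj(d,wpt(z(HOLES[:2]-[8,0],40),g)))
print((-d["R"].T@d["t"]).round())
A=pickle.load(open("pics/scene3.pkl","rb"));B=pickle.load(open("pics/side3.pkl","rb"))
# scene/side: corners seen in c3 (tail end), top z 67.3
cr=lambda u,k,ox,oy,o:(np.array(u,float)-[ox,oy]+.5)/k-.5+o
ua=cr([(305,56),(330,181),(90,255),(313,170),(286,76),(106,216)],4,0,0,A["o"]);La=z([(-65,-46),(-65,46),(65,46),(-54,36),(-54,-36),(54,22)],67.3)
ub=cr([(667,244),(502,219),(648,226),(515,208)],6.25,400,0,B["o"]);Lb=z([(-65,-46),(-65,46),(-54,-36),(-54,36)],67.3)
for o in([(A,La,ua)],[(B,Lb,ub)]):
    p,r=fit(o,[485,-132,-1.677]);print(p.round(3),r.tolist())
E
```

```text
board [ 484.76  -132.624   -1.675] [[0.8, -0.7], [-0.9, -0.8], [0.6, 1.5], [-0.5, 1.6]] 
posts [ 483.04  -130.597   -1.673] [[-5.5, -0.0], [5.5, -0.1]]
move [-1.720e+00  2.027e+00  1.000e-03]
[[381.38483836 131.18279139]
 [258.89190537 131.5437259 ]] [[383.08852858 117.50526366]
 [256.8872662  117.87964958]]
[492. -62. 240.]
[ 487.18  -133.234   -1.697] [[-0.3, 0.4], [1.0, -0.5], [-0.2, 0.3], [-0.6, 0.3], [0.4, -0.1], [-0.0, -0.5]]
[ 485.976 -131.405   -1.673] [[-0.3, -0.2], [-0.6, 0.1], [0.2, 0.1], [0.7, 0.1]]
```

Run:
```python
from m import *
d=pickle.load(open("pics/wrist3.pkl","rb"))
b,g=comp(d,[(394.55,140.5),(252.5,140.8),(361.1,325.5),(286.5,325.5)],[(386.05,139.75),(254.75,139.75)],67.3)
b,g=comp(d,[(394.55,140.5),(252.5,140.8)],[(386.05,139.75),(254.75,139.75)],67.3,(0,1))
c=lambda q,ox,oy:((q-[ox,oy]+.5)*10-.5).round()
for h,n in((36,"shoulder"),(51,"tip")):
    P=wpt(z(HOLES[:2],h),g); q=proj(d,P); print(n,c(q[1],230,117),c(q[0],375,117)+[400,0])
for h in(40.5,41.5,48.6): 
    q=proj(d,wpt(z(HOLES[:2]-[8 if h<45 else 3.5,0],h),g)); print("tongue",h,c(q[1],230,117),c(q[0],375,117)+[400,0])
```

```text
board [ 484.76  -132.624   -1.675] [[0.8, -0.7], [-0.9, -0.8], [0.6, 1.5], [-0.5, 1.6]] 
posts [ 482.818 -133.976   -1.676] [[0.0, 0.0], [-0.0, 0.0]]
move [-1.942e+00 -1.352e+00 -1.000e-03]
board [ 484.764 -132.997   -1.674] [[0.8, 0.0], [-0.8, 0.0]] 
posts [ 482.818 -133.976   -1.676] [[0.0, 0.0], [-0.0, 0.0]]
move [-1.946 -0.979 -0.002]
shoulder [301. 206.] [471. 206.]
tip [252. 232.] [515. 232.]
tongue 40.5 [280.  72.] [490.  72.]
tongue 41.5 [277.  73.] [493.  73.]
tongue 48.6 [257. 164.] [511. 164.]
```

drive_tool --targets '[{"jaw":0.2,"travel":[-0.0013,-0.0018,0],"twist":0},{"jaw":0.2,"travel":[-0.0013,-0.0018,0.005],"twist":0},{"jaw":0.2,"travel":[-0.0013,-0.0018,0.01],"twist":0},{"jaw":0.2,"travel":[-0.0013,-0.0018,0.01],"twist":0},{"jaw":0.2,"travel":[-0.0013,-0.0018,0.01],"twist":0},{"jaw":0.2,"travel":[-0.0013,-0.0018,0.01],"twist":0}]'

```text
t: 6.75
eef_pos: [482.5, -133.8, 59.8]
tcp_rot: [-3.141, -0.0, 1.464]
ft_force: [0.4, 0.1, -1.4]
opening: 0.335
grip_force: 30.0
```

Run:
```python
from h import *
from cell import *
import cv2
s=state();print(s["eef_pos"],s["tcp_rot"],s["ft_force"])
d=read_camera("wrist");pickle.dump(d,open("pics/wrist5.pkl","wb"));f=d["frame"][:,:,::-1]
k=lambda x,y,w,h:cv2.resize(f[y:y+h,x:x+w],(400,300),interpolation=cv2.INTER_CUBIC)
cv2.imwrite("pics/c5.png",np.vstack([np.hstack([k(230,122,40,30),k(375,122,40,30)]),np.hstack([k(270,310,40,30),k(340,310,40,30)])]))
```

```text
[ 482.49662423 -133.77078665   59.79056204] [-3.14130235e+00 -1.50320635e-05  1.46449203e+00] [ 0.35682741  0.14551826 -1.42468279]
```

View pics/c5.png

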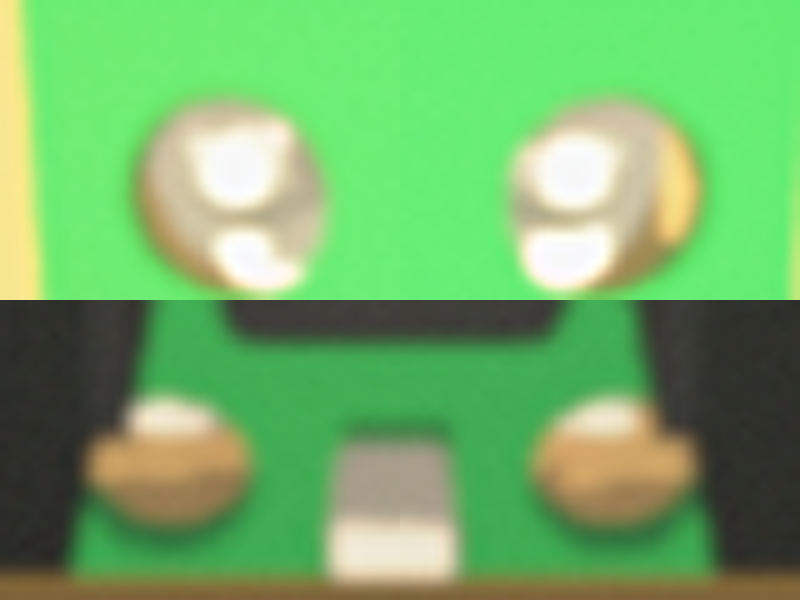

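Run:
```python
from m import *
d=pickle.load(open("pics/wrist5.pkl","rb"));g=(482.818,-133.976,-1.676)
c=lambda q:[((q[1]-[230,122]+.5)*10-.5).round().tolist(),(((q[0]-[375,122]+.5)*10-.5).round()+[400,0]).tolist()]
for n,l,h in(("tip",0,51),("taperbase",0,46),("shoulder",0,36),("tongue48.6",-3.5,48.6),("tongue41.5",-8,41.5),("shoulder neckside",8,36)):
    print(n,c(proj(d,wpt(z(HOLES[:2]+[l,0],h),g))))
k=lambda x,y,X,Y:((X+.5)/10-.5+x,(Y+.5)/10-.5+y)
H=[k(375,122,203,195),k(230,122,232,195)]
comp(d,H,[k(375,122,175,165),k(230,122,238,165)],56.5,(0,1))
comp(d,H,[k(375,122,163,255),k(230,122,262,258)],56.5,(0,1))
q=proj(d,wpt(z(HOLES[2:],51),g)); print("narrow tips",((q[1]-[270,310])*10).round(),((q[0]-[340,310])*10).round()+[400,0])
```

```text
tip [[252.0, 177.0], [598.0, 176.0]]
taperbase [[270.0, 167.0], [579.0, 167.0]]
shoulder [[305.0, 150.0], [544.0, 150.0]]
tongue48.6 [[257.0, 104.0], [592.0, 104.0]]
tongue41.5 [[279.0, 9.0], [570.0, 8.0]]
shoulder neckside [[312.0, 293.0], [538.0, 293.0]]
board [ 482.391 -134.326   -1.676] [[0.9, 0.0], [-0.9, 0.0]] 
posts [ 481.922 -133.301   -1.676] [[0.5, 0.0], [-0.5, 0.0]]
move [-0.47   1.025 -0.   ]
board [ 482.391 -134.326   -1.676] [[0.9, 0.0], [-0.9, 0.0]] 
posts [ 481.842 -138.037   -1.674] [[1.8, 0.0], [-1.8, 0.0]]
move [-5.490e-01 -3.711e+00  2.000e-03]
narrow tips [176. 117.] [614. 118.]
```

The tips lie within about 1 mm of concentric at all four holes. I'll shift 0.7 mm and go down.

drive_tool --targets '[{"jaw":0.2,"travel":[0.0007,-0.0001,0.001],"twist":0},{"jaw":0.2,"travel":[0.0007,-0.0001,0.002],"twist":0},{"jaw":0.2,"travel":[0.0007,-0.0001,0.003],"twist":0},{"jaw":0.2,"travel":[0.0007,-0.0001,0.004],"twist":0},{"jaw":0.2,"travel":[0.0007,-0.0001,0.005],"twist":0},{"jaw":0.2,"travel":[0.0007,-0.0001,0.006],"twist":0},{"jaw":0.2,"travel":[0.0007,-0.0001,0.0065],"twist":0},{"jaw":0.2,"travel":[0.0007,-0.0001,0.0065],"twist":0}]'

```text
t: 7.47
eef_pos: [482.4, -133.1, 53.3]
tcp_rot: [-3.141, 0.0, 1.465]
ft_force: [-0.1, -0.1, -0.1]
opening: 0.335
grip_force: 30.0
```

drive_tool --targets '[{"jaw":0.2,"travel":[0,0,0.001],"twist":0},{"jaw":0.2,"travel":[0,0,0.002],"twist":0},{"jaw":0.2,"travel":[0,0,0.003],"twist":0},{"jaw":0.2,"travel":[0,0,0.003],"twist":0}]'

```text
t: 7.8
eef_pos: [482.4, -133.1, 50.6]
tcp_rot: [3.142, 0.0, 1.464]
ft_force: [-1.7, 0.4, 2.9]
opening: 0.336
grip_force: 30.0
```

Run:
```python
from cell import *
s=state();print(s["eef_pos"],s["tcp_rot"],s["ft_force"],s["moment"],s["opening"])
```

```text
[ 482.4219982  -133.09011191   50.55943192] [3.14155905e+00 1.22590260e-04 1.46448435e+00] [-1.70279595  0.39449819  2.85081362] [ 0.03998943  0.18125716 -0.03770232] 0.3362359390660591
```

drive_tool --targets '[{"jaw":0.2,"travel":[0,-0.0004,0.001],"twist":0},{"jaw":0.2,"travel":[0,-0.0004,0.002],"twist":0},{"jaw":0.2,"travel":[0,-0.0004,0.003],"twist":0},{"jaw":0.2,"travel":[0,-0.0004,0.004],"twist":0},{"jaw":0.2,"travel":[0,-0.0004,0.004],"twist":0}]'

```text
t: 8.22
eef_pos: [482.1, -133.1, 46.4]
tcp_rot: [3.141, 0.0, 1.464]
ft_force: [-0.5, 0.2, -0.8]
opening: 0.333
grip_force: 30.0
```

drive_tool --targets '[{"jaw":0.2,"travel":[0,0,0.001],"twist":0},{"jaw":0.2,"travel":[0,0,0.002],"twist":0},{"jaw":0.2,"travel":[0,0,0.003],"twist":0},{"jaw":0.2,"travel":[0,0,0.003],"twist":0}]'

```text
t: 8.55
eef_pos: [482.0, -133.0, 43.1]
tcp_rot: [-3.141, -0.0, 1.465]
ft_force: [0.3, 0.0, -0.4]
opening: 0.339
grip_force: 30.0
```

drive_tool --targets '[{"jaw":0.2,"travel":[0,0,0.0005],"twist":0},{"jaw":0.2,"travel":[0,0,0.001],"twist":0},{"jaw":0.2,"travel":[0,0,0.0013],"twist":0},{"jaw":0.2,"travel":[0,0,0.0013],"twist":0}]'

```text
t: 8.88
eef_pos: [482.1, -133.0, 42.3]
tcp_rot: [3.141, 0.0, 1.465]
ft_force: [-1.2, 0.5, 3.4]
opening: 0.334
grip_force: 30.0
```

Run:
```python
from h import *
from cell import *
import cv2
s=state();print(s["eef_pos"],s["tcp_rot"],s["ft_force"],s["moment"])
t=[]
d=read_camera("wrist");pickle.dump(d,open("pics/wrist6.pkl","wb"));f=d["frame"][:,:,::-1]
t.append(cv2.resize(f[110:170,225:425],(800,240),interpolation=cv2.INTER_CUBIC))
t.append(cv2.resize(f[300:345,260:390],(800,277),interpolation=cv2.INTER_CUBIC))
cv2.imwrite("pics/c6.png",np.vstack(t))
```

```text
[ 482.11924423 -133.04260912   42.30040159] [3.14144310e+00 1.29734181e-04 1.46452785e+00] [-1.17092273  0.45961481  3.41626108] [ 0.04808726  0.12015453 -0.00461474]
```

View pics/c6.png

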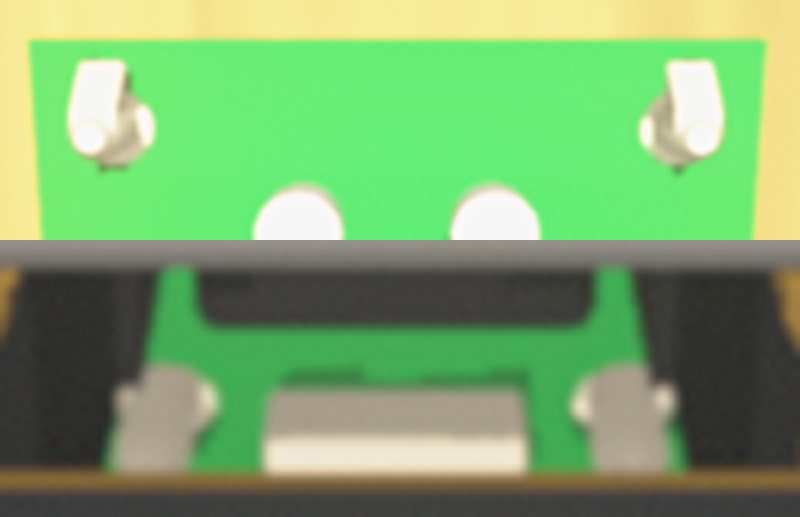

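All four tongues have sprung out over the board, at crop (95,90), (695,90), (165,410) and (625,410). I'll press a touch more, then let go.

drive_tool --targets '[{"jaw":0.2,"travel":[0,0,0.0005],"twist":0},{"jaw":0.2,"travel":[0,0,0.001],"twist":0},{"jaw":0.2,"travel":[0,0,0.001],"twist":0}]'

```text
t: 9.18
eef_pos: [482.1, -133.1, 42.2]
tcp_rot: [3.141, 0.0, 1.465]
ft_force: [-5.1, 1.6, 20.0]
opening: 0.334
grip_force: 30.0
```

drive_tool --targets '[{"jaw":0.2,"travel":[0,0,-0.0008],"twist":0},{"jaw":0.5,"travel":[0,0,-0.0008],"twist":0},{"jaw":0.5,"travel":[0,0,-0.0008],"twist":0},{"jaw":0.5,"travel":[0,0,-0.0008],"twist":0},{"jaw":0.5,"travel":[0,0,-0.0008],"twist":0}]'

```text
t: 9.6
eef_pos: [482.1, -133.1, 41.7]
tcp_rot: [-3.141, 0.0, 1.465]
ft_force: [-0.2, 0.8, 0.1]
opening: 0.494
grip_force: 0.0
```

drive_tool --targets '[{"jaw":0.5,"travel":[0,0,-0.01],"twist":0},{"jaw":0.5,"travel":[0,0,-0.03],"twist":0},{"jaw":0.5,"travel":[0,0,-0.06],"twist":0},{"jaw":0.5,"travel":[0,0,-0.1],"twist":0},{"jaw":0.5,"travel":[0,0,-0.13],"twist":0},{"jaw":0.5,"travel":[0,0,-0.13],"twist":0}]'

```text
t: 10.1
eef_pos: [484.0, -133.7, 177.8]
tcp_rot: [3.133, 0.003, 1.465]
ft_force: [-0.1, -0.7, 0.3]
opening: 0.502
grip_force: 0.0
```

Run:
```python
from h import *
from cell import *
import cv2
s=state();print(s["eef_pos"],s["ft_force"],s["t"])
d=read_camera("wrist");f=d["frame"][:,:,::-1]
cv2.imwrite("pics/c7.png",cv2.resize(f[80:300,200:460],(780,600),interpolation=cv2.INTER_CUBIC))
```

```text
[ 483.96996017 -133.72894757  177.82877901] [-0.09911113 -0.7484336   0.27618404] 10.1
```

View pics/c7.png

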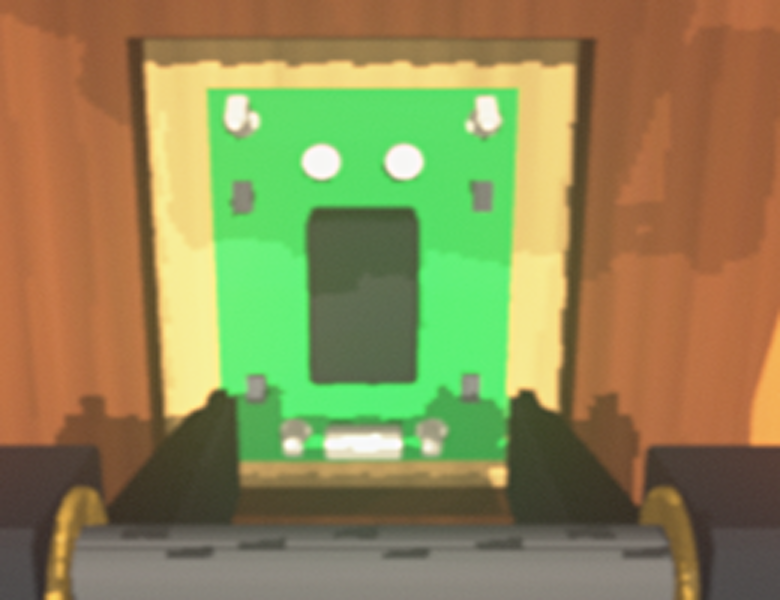

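The board sits level in the cavity with all four posts through at (238,113), (486,113), (294,438) and (431,438), their tongues over it. The gripper is clear.

drive_tool --targets '[{"jaw":0.5,"travel":[0,0,0],"twist":0},{"jaw":0.5,"travel":[0,0,0],"twist":0},{"jaw":0.5,"travel":[0,0,0],"twist":0}]'

```text
t: 10.4
eef_pos: [481.6, -132.8, 170.8]
tcp_rot: [-3.139, -0.001, 1.465]
ft_force: [-1.1, 0.8, -0.3]
opening: 0.498
grip_force: 0.0
```

```bash
python3 -c "
from cell import *
print(job_done())"
```

```text
the job is handed in; nothing more can be done
None
```

The smaller green board is snapped onto all four standoffs with its closer hole pair towards the neck; the gripper has let go and is clear, nothing else on the bench was moved, and I handed the job in at about 10.4 s.

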